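# Finish tapping a nut blank on the hand tapper, breaking the chip on the way

### The job

Finish tapping the hexagonal nut blank on the blue hand tapper. Push the crossbar round half a turn clockwise (seen from above) from where it stands, then a quarter turn back to break the chip, then clockwise again until the stop collar has come fully home on the arm and the bar will go no further. Leave everything else on the bench where it is.

Things in the scene. Friction and masses are not known exactly. Their poses are not given: they have to be found in the camera images.
- tapper: Blue hand tapper, fixed to the bench: base 205 x 130 mm, a vice that holds the nut blank, a steel column (top 162 mm) 90 mm from the spindle, and an arm (top 148 mm) that guides the upright spindle. Only spindle, collar, hub and bar rise above 165 mm. Origin on the bench under the spindle's axis; x points from the spindle to the column, z up.
- spindle (a joint): Turn of the spindle (tap, chuck, dark stop collar, hub and bar in one piece), rad; grows clockwise seen from above; the tap sinks 2 mm a turn. Starts between -0.6 and 0.6; at 4.71 the collar lands on the arm and it stops dead (other end: -1.0). It resists evenly both ways, about 6.5 N pushed 55 mm from the axis, and stays where it is left.
- crossbar_centre (a point): Middle of the crossbar, on the spindle's axis, 205 mm above the bench (sinks 1.5 mm on the way home), in a round hub 32 mm across, 16 mm below to 14 mm above this point. The bar is a level 10 mm rod, bare from 16 to 78 mm from the axis on both sides. The collar (31 mm across) has its top 44 mm below this point.
- red_knob (a point): Centre of the red ball knob (22 mm) on one end of the crossbar, 95 mm from the axis; a black ball of the same size is on the opposite end. With the joint at 0 the red knob is on the tapper's -y side. When the spindle is home it points along the tapper's +x, over the column.
- oil_bottle: White oil bottle with a red nozzle, 42 mm across, 126 mm high, standing near the tapper. Bystander; origin under its centre.
- nut_blank_a: Loose steel hexagon, 28 x 32 x 22 mm, to the right. Bystander; origin under its centre.
- nut_blank_b: Second loose steel hexagon, same size. Bystander; origin under its centre.
- flange: Aluminium flange, 64 mm across, 27 mm high. Bystander; origin under its centre.
- spanner: Combination spanner, 164 mm long, lying flat. Bystander; origin under its centre.
- parts_tray: Grey open tray of screws, 75 x 100 x 26 mm. Bystander; origin under its centre. Behind it and to its right an aluminium bench frame crosses the bench's right end (near y = -0.3 m); it is cleared with the fingertips 0.47 m above the bench top.

How it is judged:
By the outcome, as a careful person would: the job done as asked, in the order asked, and still so for the second after the job is handed in, with the robot touching nothing.
It also fails if it takes over 58 s, if anything falls off the work surface, if the arm or the gripper's body presses on something with over 40 N, if the wrist force passes 120 N, or if a joint passes its speed limit or range.

### The arm

A 7-joint arm with a two-finger parallel gripper is mounted at the origin on a cart in front of the work surface, level with it; the furniture and walls round the work are solid. World frame = base frame: x ahead of the robot, y to its left, z up, the work surface at z = 0. Lengths are in mm, angles in rad, forces in N, time in s.
With the tool pointing down it reaches from about 400 to 850 mm from the base axis. Payload 4.5 kg.
Tool frame: the origin (TCP) lies midway between the tips of the shut fingers; the grasp point (between the pads) lies env.grip_depth behind it (env.grip_depth is the distance from the TCP to the grasp point, in mm); z points along the fingers, y is the direction in which the jaws open and shut (so a half turn about z gives the same grasp; the last joint's range is limited). The gripper opens to 85 mm and grips with 20 to 120 N. Pads are 22 mm wide; open, the fingers measure 114 mm over their backs; the gripper's body (76 mm by 85 mm) begins 54 mm behind the grasp point. The pads swing forward as they close: fully open they stand 13 mm farther back than shut.
Start: joints at [-1.126, 0.689, -0.195, 1.565, 0.157, 0.902, -0.215], TCP at [249.574, 573.036, 199.617] pointing down, gripper open.
Joint ranges: [-3.01, 3.01], [-0.46, 2.08], [-1.47, 1.51], [0.13, 2.56], [-1, 4.14], [0.04, 2.09], [-2.66, 2.66]. Speed limits (rad/s): [2.57, 2.57, 3.14, 3.14, 3.14, 3.14, 3.14].

### API

Orientations are given as a rotation vector (axis times angle).
In Python, from workcell import monitor, viewer, env gives the robot as it stands.
- The arm moves only by the shell command python3 -m inch 'ROWS' [FORCE]. ROWS is a JSON object of lists of equal length, an entry for each row: "delta_pos": the shift along the world's x, y, z in m, a list of three; "rot": the turn, a rotation vector about the world's x, y, z in degrees, a list of three; "jaw": the closure, from 0 (fully open) to 1 (shut). In form: {"delta_pos": [[x, y, z], ...], "rot": [[rx, ry, rz], ...], "jaw": [jaw, ...]}. A call has 1 to 8 rows; each row is the pose to reach, as a shift and turn from the pose commanded when the call began; what a row does not reach only later rows make up. A row lasts 1/8 s, in which the tool goes at most 62.5 mm and 10.7 degrees, less where a joint would pass 70% of its speed; a pose out of reach is approached as far as the arm can. A call with a gripper value outside its range is refused whole. The fingers move at their own pace and stop on an object; FORCE is the grip in N (left out, the last holds). Time passes only in rows, so rows that repeat a pose let the fingers close. It gives the time, the measured TCP pose, the force and the opening at its end, in the units of the state.
- monitor.observe(): the state, without advancing time (a new reading comes with each control period).
- viewer.capture(name): name is "scene" or "side" or "wrist"; returns a dict with "image" (384x512x3 uint8, red, green, blue), "fx", "fy", "cx", "cy" (pixels), "k1" (the pictures are not rectified: a ray, as slopes to the right and down, at radius r is drawn at 1 + k1 r^2 times it, then the intrinsics apply), "origin" and "orientation" of the camera in the world; the wrist camera has in their place "hand_eye" (4x4, takes a point from camera to tool coordinates, whose origin is the TCP and whose axes are the flange's). Camera axes: x right, y down, z forward; pixel columns grow to the right and rows downward; lengths in mm; the calibration is good to about 2 mm. A picture is of the moment at which its call begins: read the wrist's pose just before it. There is no depth.
- env.hand_in(): hands the job in, once; it reports no verdict.
The state is a dict: "t": time; "qpos": joint angles; "qvel": joint speeds; "effort": joint torques, N m; "position": TCP position; "tool_rot": TCP orientation; "force": force on the tool from outside, world axes, zero at the start; "wrist_torque": the same for the moment, N m; "finger_gap": opening from 0.0 (shut) to 1.0 (fully open).
Only numpy, scipy, OpenCV 4.12 (cv2) and the standard library are available. Lean on these libraries where they do the work, as an engineer would, in place of code of your own. Each camera call takes 0.05 s, during which the arm holds its last target. There are 200 camera calls.

## Working session

There is one attempt and no reset: what is moved stays moved. The work goes in short steps, Python scripts to look and compute and a shell command to move; the robot and the scene stay as the last step left them, time stands still between calls to the robot, and variables do not carry over. Pictures are saved under pics/ and viewed, about 8 in all and at most 12, crops included, and the job is handed in when it is done.

```bash
mkdir -p pics; ls; python3 - <<'E'
from workcell import monitor, viewer, env
import cv2,numpy as np
s=monitor.observe(); print({k:np.round(v,3).tolist() for k,v in s.items()}, env.grip_depth)
ims=[]
for n in ("scene","side"):
    c=viewer.capture(n); im=c.pop("image"); ims.append(im); print(n,c)
    cv2.imwrite(f"pics/{n}0.png",im[:,:,::-1])
E
```

```text
pics
{'t': 0.0, 'qpos': [-1.126, 0.69, -0.195, 1.566, 0.157, 0.903, -0.215], 'qvel': [0.001, -0.001, 0.002, -0.0, -0.001, -0.001, 0.001], 'effort': [-0.001, -53.96, -1.267, -15.855, 0.009, 0.009, -0.0], 'position': [249.335, 572.312, 198.74], 'tool_rot': [-0.641, -3.075, 0.003], 'force': [-0.352, 0.386, -0.41], 'wrist_torque': [-0.001, 0.031, -0.001], 'finger_gap': 1.003} 18.700000000000003
scene {'fx': 417.0583265881057, 'fy': 417.0583265881057, 'cx': 259.6240859989041, 'cy': 193.03276889882696, 'k1': -0.15108101900433432, 'origin': array([ 408.44552044, -371.41392755, 1093.01177589]), 'orientation': array([-2.63288251,  0.42645347, -0.10022523])}
side {'fx': 369.074793469474, 'fy': 369.074793469474, 'cx': 254.02265816849825, 'cy': 186.72138153476826, 'k1': -0.007332872013361229, 'origin': array([ 223.98812438, -429.66982872,  705.55354978]), 'orientation': array([-2.2294596 ,  0.69344504, -0.28877903])}
```

View pics/scene0.png

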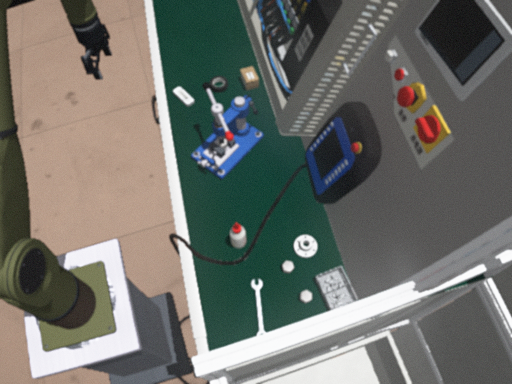

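View pics/side0.png

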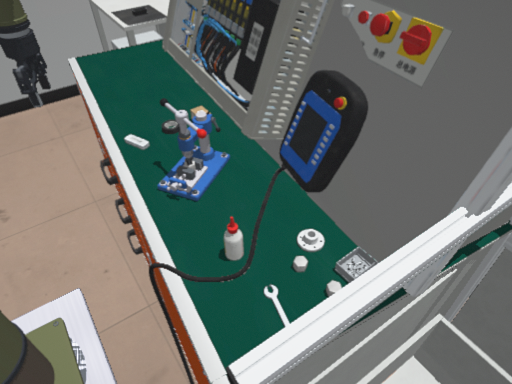

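The scene view shows the tapper at about (228,145), with the red knob at (230,136) and the black knob at (208,87). In the side view the red knob is at (202,133) and the black one at (164,102).

```bash
cat > h.py <<'E'
import numpy as np,cv2
from scipy.spatial.transform import Rotation as R
def ray(c,px):
    K=np.array([[c['fx'],0,c['cx']],[0,c['fy'],c['cy']],[0,0,1]])
    p=cv2.undistortPoints(np.array([[px]],float),K,np.array([c['k1'],0,0,0]))[0,0]
    if 'hand_eye' in c:
        s=c['state'];T=np.eye(4);T[:3,:3]=R.from_rotvec(s['tool_rot']).as_matrix();T[:3,3]=s['position'];T=T@c['hand_eye']
        M,o=T[:3,:3],T[:3,3]
    else: M,o=R.from_rotvec(c['orientation']).as_matrix(),c['origin']
    d=M@np.r_[p,1];return np.array(o),d/np.linalg.norm(d)
def plane(c,px,z):
    o,d=ray(c,px);return o+d*(z-o[2])/d[2]
def tri(rs):
    A=sum(np.eye(3)-np.outer(d,d) for o,d in rs);b=sum((np.eye(3)-np.outer(d,d))@o for o,d in rs)
    p=np.linalg.solve(A,b);return p,[np.linalg.norm(np.cross(p-o,d)) for o,d in rs]
def red(im):
    h=cv2.cvtColor(im,cv2.COLOR_RGB2HSV);m=((h[...,0]<8)|(h[...,0]>172))&(h[...,1]>150)&(h[...,2]>90)
    n,l,st,ce=cv2.connectedComponentsWithStats(m.astype(np.uint8));return [(ce[i].round(1).tolist(),int(st[i,4])) for i in range(1,n) if st[i,4]>15]
E
python3 - <<'E'
from h import *
from workcell import viewer
C={n:viewer.capture(n) for n in("scene","side")}
for n in C: print(n,[x for x in red(C[n]['image']) if x[0][0]<260])
for n,b in(("scene",(185,70,275,185)),("side",(145,90,235,205))):
    x0,y0,x1,y1=b;cv2.imwrite(f"pics/{n}1.png",cv2.resize(C[n]['image'][y0:y1,x0:x1,::-1],None,fx=5,fy=5,interpolation=cv2.INTER_CUBIC))
c=C['scene']
print([plane(c,p,205).round(1) for p in((230,136),(208,87))],[plane(C['side'],p,205).round(1) for p in((202,133),(164,102))])
E
```

```text
scene [([228.7, 135.3], 53), ([236.4, 227.8], 59)]
side [([201.0, 132.8], 68), ([232.2, 226.2], 104)]
[array([530.8, 248.7, 205. ]), array([519.4, 429.9, 205. ])] [array([529. , 247.1, 205. ]), array([515. , 434.4, 205. ])]
```

View pics/scene1.png

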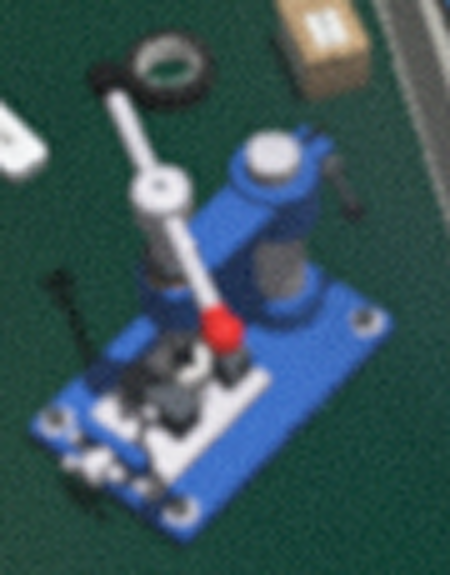

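View pics/side1.png

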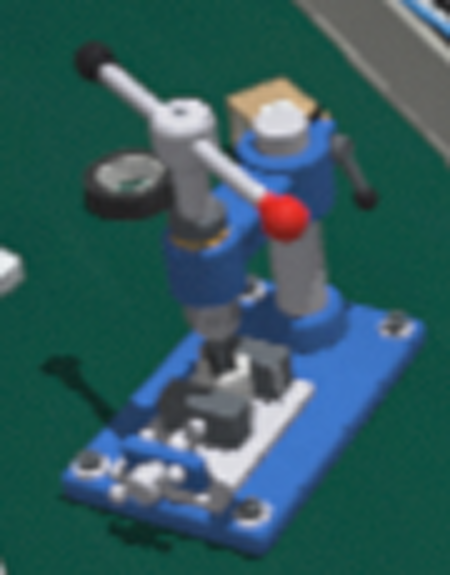

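```bash
python3 - <<'E'
from h import *
from workcell import viewer
a,b=viewer.capture("scene"),viewer.capture("side")
P={}
for n,p,q in(("red",(229.2,135.4),(201.6,133.2)),("black",(206,85.6),(164,102.2)),("hubtop",(217.2,107.6),(181.6,112.4)),("coltop",(239.6,101),(201.2,113.6)),("bottle_noz",(236.4,227.8),(232.2,226.2))):
    t,e=tri([ray(a,p),ray(b,q)]);P[n]=t;print(n,t.round(1),np.round(e,1))
c=(P['red']+P['black'])/2;print('c',c,np.linalg.norm(P['red']-P['black']))
d=P['coltop']-c;u=P['red']-c
phi=np.arctan2(d[1],d[0]);th=np.arctan2(u[1],u[0]);print('col dist',np.hypot(*d[:2]),'phi',np.degrees(phi),'red az',np.degrees(th),'joint',np.degrees(((phi-np.pi/2)-th+np.pi)%(2*np.pi)-np.pi))
# base corners z~? from scene
for z in(0,20):print([plane(a,(185+x/5,70+y/5),z).round(0)[:2].tolist() for x,y in((32,428),(185,543),(392,322),(335,275))])
E
```

```text
red [530.5 254.2 200. ] [0.6 0.6]
black [516.2 439.4 201.8] [0.5 0.5]
hubtop [522.8 340.1 217.2] [0.1 0.1]
coltop [596.6 385.5 164.7] [0.2 0.2]
bottle_noz [480.4  44.   92.9] [0.4 0.4]
c [523.33723525 346.81811409 200.9012773 ] 185.74379123056008
col dist 82.86059455226504 phi 27.856787085092666 red az -85.56583334349973 joint 23.422620428592413
[[424.0, 359.0], [492.0, 250.0], [662.0, 364.0], [639.0, 411.0]]
[[424.0, 346.0], [491.0, 238.0], [657.0, 350.0], [635.0, 396.0]]
```

```bash
python3 -m inch '{"delta_pos":[[0,0,0.06],[0,0,0.12],[0.04,-0.04,0.14],[0.08,-0.08,0.14],[0.12,-0.12,0.14],[0.16,-0.16,0.14],[0.2,-0.2,0.14],[0.24,-0.24,0.14]],"rot":[[0,0,10],[0,0,20],[0,0,30],[0,0,40],[0,0,50],[0,0,60],[0,0,70],[0,0,80]],"jaw":[0.7,0.7,0.7,0.7,0.7,0.7,0.7,0.7]}' 20
python3 -m inch '{"delta_pos":[[0.02,-0.02,0],[0.03,-0.04,0],[0.035,-0.05,0],[0.035,-0.05,0]],"rot":[[0,0,10],[0,0,20],[0,0,25],[0,0,25]],"jaw":[0.7,0.7,0.7,0.7]}'
python3 - <<'E'
from h import *
from workcell import viewer,monitor
s=monitor.observe();c=viewer.capture("wrist");im=c.pop('image');c['state']=s
print({k:np.round(s[k],3).tolist() for k in('t','qpos','position','tool_rot','force','finger_gap')});print(c['hand_eye'].round(2),c['fx'],red(im))
y=R.from_rotvec(s['tool_rot']).as_matrix()[:,1];print('yaz',np.degrees(np.arctan2(y[1],y[0])))
cv2.imwrite("pics/w2.png",im[:,:,::-1])
import pickle;c['image']=im;pickle.dump(c,open('w2.pkl','wb'))
E
```

```text
t: 1.3
position: [490.8, 331.5, 339.7]
tool_rot: [-1.494, 2.764, -0.0]
force: [-0.5, 0.2, -0.4]
finger_gap: 0.301
t: 1.8
position: [525.2, 281.7, 339.3]
tool_rot: [2.045, -2.384, 0.0]
force: [-0.6, 0.9, -0.1]
finger_gap: 0.3
{'t': 1.8, 'qpos': [-0.186, 0.581, -0.699, 1.433, 0.38, 1.265, 2.071], 'position': [525.233, 281.721, 339.301], 'tool_rot': [2.045, -2.384, 0.0], 'force': [-0.623, 0.948, -0.144], 'finger_gap': 0.3}
[[   0.     -0.95   -0.32   80.51]
 [   1.      0.     -0.      0.69]
 [   0.     -0.32    0.95 -174.66]
 [   0.      0.      0.      1.  ]] 291.4551326857979 [([250.1, 145.4], 368)]
yaz 171.26806364500914
```

View pics/w2.png

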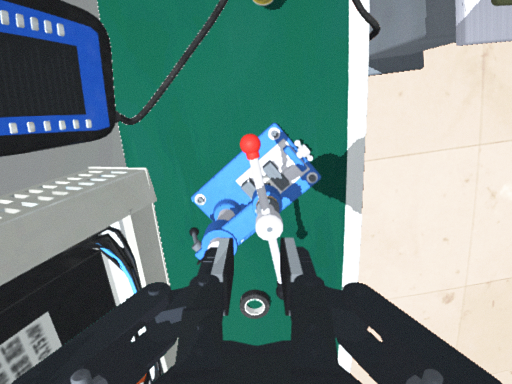

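The wrist view shows the red knob at (250,145), the hub at (268,227) and the black knob at (281,291), with the column top at about (226,210).

```bash
python3 - <<'E'
from h import *
import pickle
c=pickle.load(open('w2.pkl','rb'))
for n,p,z in(("red",(250.1,145.4),205),("hub",(268,227),219),("hubw",(254,227),219),("hubw",(282,227),219),("black",(281,291),205),("col",(226,210),162),("c1",(276,126),15),("c2",(320,178),15)):print(n,plane(c,p,z).round(1))
im=c['image'][115:310,185:335];cv2.imwrite('pics/w2c.png',cv2.resize(im[:,:,::-1],None,fx=3,fy=3,interpolation=cv2.INTER_CUBIC))
E
```

```text
red [526.4 249.3 205. ]
hub [520.5 339.5 219. ]
hubw [535.8 337.1 219. ]
hubw [505.1 341.9 219. ]
black [516.9 437.  205. ]
col [572.6 333.8 162. ]
c1 [486.8 252.4  15. ]
c2 [421.3 354.   15. ]
```

View pics/w2c.png

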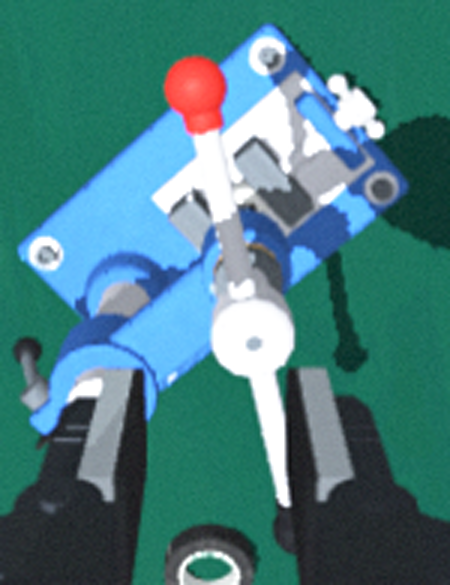

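```bash
python3 -m inch '{"delta_pos":[[-0.001,0.006,-0.04],[-0.001,0.006,-0.08],[-0.001,0.006,-0.1],[-0.001,0.006,-0.12],[-0.001,0.006,-0.14],[-0.001,0.006,-0.152],[-0.001,0.006,-0.152]],"rot":[[0,0,8],[0,0,12.5],[0,0,12.5],[0,0,12.5],[0,0,12.5],[0,0,12.5],[0,0,12.5]],"jaw":[0.79,0.79,0.79,0.79,0.79,0.79,0.79]}'
python3 - <<'E'
from h import *
from workcell import viewer,monitor
s=monitor.observe();c=viewer.capture("wrist");print(s['qpos'].round(2) if hasattr(s['qpos'],'round') else s['qpos'])
cv2.imwrite('pics/w3.png',c['image'][:,:,::-1])
# circle table relative to start: bar az, delta from az0
az0=-86.5;f=lambda a:55*np.array([np.cos(np.radians(a)),np.sin(np.radians(a))])
for k in range(0,190,10):print(k,((f(az0-k)-f(az0))/1000).round(4))
E
```

```text
t: 2.72
position: [522.9, 289.2, 187.1]
tool_rot: [2.296, -2.142, -0.001]
force: [0.3, -0.0, -0.2]
finger_gap: 0.211
[-0.2   0.74 -0.68  1.65  0.55  0.96  2.12]
0 [0. 0.]
10 [-0.0096  0.0003]
20 [-0.019   0.0022]
30 [-0.0279  0.0057]
40 [-0.0361  0.0107]
50 [-0.0433  0.017 ]
60 [-0.0492  0.0245]
70 [-0.0538  0.033 ]
80 [-0.0568  0.0421]
90 [-0.0583  0.0515]
100 [-0.058   0.0611]
110 [-0.0561  0.0705]
120 [-0.0526  0.0794]
130 [-0.0476  0.0876]
140 [-0.0412  0.0948]
150 [-0.0337  0.1008]
160 [-0.0253  0.1053]
170 [-0.0162  0.1084]
180 [-0.0067  0.1098]
```

View pics/w3.png

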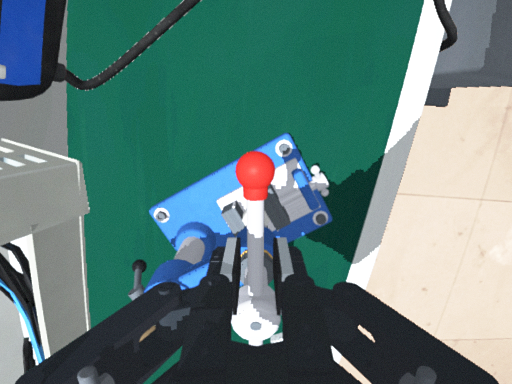

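The bar sits centred between the fingers, which are at columns 238 and 275, with the red knob at (256,175). I'm starting the clockwise turn.

```bash
python3 -m inch '{"delta_pos":[[-0.0096,0.0003,0],[-0.019,0.0022,0],[-0.0279,0.0057,0],[-0.0361,0.0107,0],[-0.0361,0.0107,0]],"rot":[[0,0,-10],[0,0,-20],[0,0,-30],[0,0,-40],[0,0,-40]],"jaw":[0.79,0.79,0.79,0.79,0.79]}'
python3 - <<'E'
from h import *
from workcell import viewer,monitor
s=monitor.observe();y=R.from_rotvec(s['tool_rot']).as_matrix()[:,1];print('yaz',np.degrees(np.arctan2(y[1],y[0])),s['wrist_torque'])
c=viewer.capture("scene");d=viewer.capture("side");w=viewer.capture('wrist');w['state']=s
for n,v in(("scene",c),("side",d),("wrist",w)):
  for p,a in red(v['image']):
    q=plane(v,p,204.5)[:2];u=q-[521,342.5]
    if abs(np.hypot(*u)-95)<20:print(n,p,a,q.round(1),np.hypot(*u).round(1),'az',np.degrees(np.arctan2(u[1],u[0])).round(1))
az0=-126.5;f=lambda a:55*np.array([np.cos(np.radians(a)),np.sin(np.radians(a))])
for k0 in(0,70):
  for k in range(0,80,10):print(k0,k,((f(az0-k0-k)-f(az0-k0))/1000).round(4).tolist())
E
```

```text
t: 3.4
position: [487.2, 301.2, 188.9]
tool_rot: [-1.429, 2.795, 0.001]
force: [0.3, 0.0, -0.2]
finger_gap: 0.214
yaz 144.1658450979666 [-0.00156949 -0.02804617  0.01171962]
scene [228.7, 135.4] 54 [528.2 251.9] 90.9 az -85.4
side [201.0, 132.8] 68 [527.7 249.9] 92.9 az -85.8
wrist [151.4, 210.2] 1353 [526.5 250.9] 91.7 az -86.5
0 0 [0.0, 0.0]
0 10 [-0.0072, 0.0064]
0 20 [-0.0131, 0.0139]
0 30 [-0.0177, 0.0223]
0 40 [-0.0208, 0.0314]
0 50 [-0.0222, 0.0409]
0 60 [-0.0219, 0.0504]
0 70 [-0.02, 0.0598]
70 0 [0.0, 0.0]
70 10 [0.0035, 0.0089]
70 20 [0.0085, 0.0171]
70 30 [0.0149, 0.0243]
70 40 [0.0224, 0.0302]
70 50 [0.0308, 0.0348]
70 60 [0.0399, 0.0379]
70 70 [0.0494, 0.0393]
```

```bash
python3 - <<'E'
from h import *
from workcell import viewer,monitor
d=viewer.capture("side")['image'][60:180,110:260];w=viewer.capture('wrist')['image']
d=cv2.resize(d,(480,384),interpolation=cv2.INTER_CUBIC);w=w[100:340,60:360];w=cv2.resize(w,(320,256))
o=np.zeros((384,800,3),np.uint8);o[:,:480]=d;o[:256,480:]=w
cv2.imwrite('pics/p4.png',o[:,:,::-1])
E
```

```text
(no output)
```

View pics/p4.png

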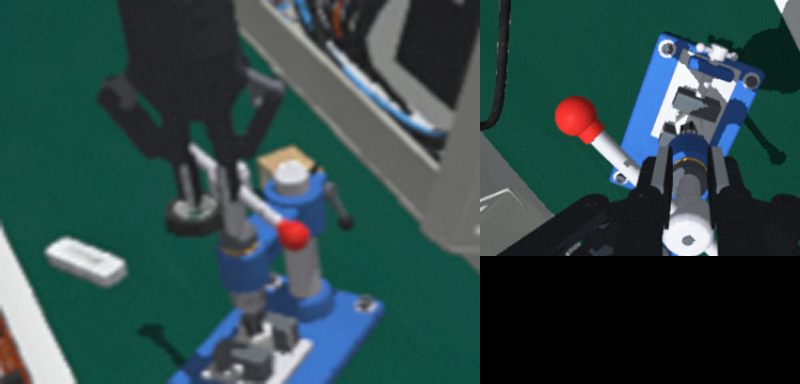

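```bash
python3 - <<'E'
from h import *
from workcell import viewer,monitor
s=monitor.observe()
def proj(c,P):
    if 'hand_eye' in c:
        T=np.eye(4);T[:3,:3]=R.from_rotvec(s['tool_rot']).as_matrix();T[:3,3]=s['position'];T=T@c['hand_eye'];M,o=T[:3,:3],T[:3,3]
    else:M,o=R.from_rotvec(c['orientation']).as_matrix(),np.array(c['origin'])
    K=np.array([[c['fx'],0,c['cx']],[0,c['fy'],c['cy']],[0,0,1]])
    return cv2.projectPoints(np.array([P],float),cv2.Rodrigues(M.T)[0],-M.T@o,K,np.array([c['k1'],0,0,0]))[0][0,0].round(1)
T=R.from_rotvec(s['tool_rot']).as_matrix()
for n in("scene","side","wrist"):
    c=viewer.capture(n);print(n,[proj(c,s['position']+T@np.array(v,float)) for v in([0,0,0],[0,9,-10],[0,-9,-10],[0,9,-30])],'hub',proj(c,[521,342.5,219]),'bar',proj(c,[524.4,287.6,205]))
print(s['position'],T.round(2))
E
```

```text
scene [array([209.7, 129.2]), array([206.2, 126.2]), array([212.5, 127.8]), array([205.3, 121.6])] hub [216.3 106.7] bar [223.5 125.2]
side [array([177.8, 134.4]), array([173.5, 131. ]), array([180.9, 131. ]), array([172.2, 124. ])] hub [180.4 111.6] bar [192.4 125.9]
wrist [array([255. , 226.7]), array([269.3, 233.4]), array([240.5, 233.4]), array([270.8, 249.2])] hub [252.7 326.7] bar [195.9 255.7]
[488.05055174 299.44931338 187.72529169] [[-0.59 -0.81  0.  ]
 [-0.81  0.59  0.  ]
 [-0.   -0.   -1.  ]]
```

The fingertips show about 20 mm higher than I assumed, because of pad swing-back, so they passed over the bar without touching it. I'll go back over the bar and work about 19 mm lower.

```bash
python3 -m inch '{"delta_pos":[[0,0,0.03],[0.0363,-0.0118,0.03],[0.0363,-0.0118,0.03],[0.0363,-0.0118,0.03],[0.0363,-0.0118,0.01],[0.0363,-0.0118,-0.01],[0.0363,-0.0118,-0.019],[0.0363,-0.0118,-0.019]],"rot":[[0,0,10],[0,0,20],[0,0,30],[0,0,39.5],[0,0,39.5],[0,0,39.5],[0,0,39.5],[0,0,39.5]],"jaw":[0.79,0.79,0.79,0.79,0.79,0.79,0.79,0.79]}'
python3 -m inch '{"delta_pos":[[-0.0096,0.0003,0],[-0.019,0.0022,0],[-0.019,0.0022,0]],"rot":[[0,0,-10],[0,0,-20],[0,0,-20]],"jaw":[0.79,0.79,0.79]}'
cat > look.py <<'E'
from h import *
from workcell import viewer,monitor
s=monitor.observe();y=R.from_rotvec(s['tool_rot']).as_matrix()[:,1];print('t',s['t'],'barcmd az',round(float(np.degrees(np.arctan2(y[1],y[0]))+90),1),'tcp az',np.degrees(np.arctan2(*(s['position'][:2]-np.array([521,342.5]))[::-1])).round(1),np.hypot(*(s['position'][:2]-np.array([521,342.5]))).round(1),'F',np.round(s['force'],1),'j7',s['qpos'][6].round(2))
for n in("scene","side","wrist"):
  v=viewer.capture(n);v['state']=s
  for p,a in red(v['image']):
    q=plane(v,p,204.5)[:2];u=q-[521,342.5]
    if abs(np.hypot(*u)-95)<20:print(n,p,a,q.round(1),np.hypot(*u).round(1),'az',np.degrees(np.arctan2(u[1],u[0])).round(1))
E
python3 look.py
```

```text
t: 4.8
position: [523.6, 287.6, 168.2]
tool_rot: [2.287, -2.153, -0.0]
force: [0.2, -0.2, -0.7]
finger_gap: 0.211
t: 5.18
position: [506.1, 289.9, 169.6]
tool_rot: [-1.879, 2.515, -0.003]
force: [3.3, -1.4, -0.9]
finger_gap: 0.213
t 5.175 barcmd az 253.5 tcp az -105.8 54.6 F [ 3.3 -1.4 -0.9] j7 1.79
scene [219.4, 137.9] 57 [503.2 252.1] 92.2 az -101.1
side [191.3, 136.3] 64 [502.2 250.3] 94.1 az -101.6
wrist [242.8, 186.5] 1714 [501.1 251.8] 92.8 az -102.4
```

```bash
python3 - <<'E'
import numpy as np
f=lambda a:55*np.array([np.cos(np.radians(a)),np.sin(np.radians(a))])
for a0 in(-106.5,-176.5,-246.5):
  print(a0,[((f(a0-k)-f(a0))/1000).round(4).tolist() for k in(10,20,30,40,50,60,70)])
E
```

```text
-106.5 [[-0.0089, 0.0035], [-0.0171, 0.0085], [-0.0243, 0.0149], [-0.0302, 0.0224], [-0.0348, 0.0308], [-0.0379, 0.0399], [-0.0393, 0.0494]]
-176.5 [[0.0003, 0.0096], [0.0022, 0.019], [0.0057, 0.0279], [0.0107, 0.0361], [0.017, 0.0433], [0.0245, 0.0492], [0.033, 0.0538]]
-246.5 [[0.0091, 0.003], [0.0186, 0.0045], [0.0282, 0.0042], [0.0376, 0.0023], [0.0465, -0.0012], [0.0546, -0.0062], [0.0618, -0.0126]]
```

```bash
python3 -m inch '{"delta_pos":[[-0.0089,0.0035,0],[-0.0171,0.0085,0],[-0.0243,0.0149,0],[-0.0302,0.0224,0],[-0.0348,0.0308,0],[-0.0379,0.0399,0],[-0.0393,0.0494,0],[-0.0393,0.0494,0]],"rot":[[0,0,-10],[0,0,-20],[0,0,-30],[0,0,-40],[0,0,-50],[0,0,-60],[0,0,-70],[0,0,-70]],"jaw":[0.79,0.79,0.79,0.79,0.79,0.79,0.79,0.79]}'
python3 look.py
python3 -m inch '{"delta_pos":[[0.0003,0.0096,0],[0.0022,0.019,0],[0.0057,0.0279,0],[0.0107,0.0361,0],[0.017,0.0433,0],[0.0245,0.0492,0],[0.033,0.0538,0],[0.033,0.0538,0]],"rot":[[0,0,-10],[0,0,-20],[0,0,-30],[0,0,-40],[0,0,-50],[0,0,-60],[0,0,-70],[0,0,-70]],"jaw":[0.79,0.79,0.79,0.79,0.79,0.79,0.79,0.79]}'
python3 look.py
```

```text
t: 6.32
position: [465.6, 339.6, 168.8]
tool_rot: [-0.099, 3.14, -0.001]
force: [1.3, -1.6, -0.5]
finger_gap: 0.211
t 6.325 barcmd az 183.6 tcp az -177.0 55.5 F [ 1.3 -1.6 -0.5] j7 0.73
scene [184.5, 121.7] 43 [429.  332.9] 92.5 az -174.0
side [148.3, 130.6] 69 [428.1 331.6] 93.5 az -173.3
wrist [245.7, 189.7] 1756 [428.2 332.8] 93.3 az -174.1
t: 7.48
position: [496.8, 392.6, 167.6]
tool_rot: [-1.718, -2.628, 0.006]
force: [-1.5, -3.0, 0.3]
finger_gap: 0.213
t 7.475 barcmd az 113.6 tcp az 115.8 55.6 F [-1.5 -3.   0.3] j7 -0.21
side [151.7, 108.4] 46 [475.3 423.5] 93.0 az 119.4
wrist [243.3, 192.4] 1773 [475.9 424.1] 93.2 az 118.9
```

```bash
python3 -m inch '{"delta_pos":[[0.0091,0.003,0],[0.0186,0.0045,0],[0.0234,0.0045,0],[0.0234,0.0045,0],[0.0234,0.0045,0]],"rot":[[0,0,-10],[0,0,-20],[0,0,-25],[0,0,-25],[0,0,-25]],"jaw":[0.79,0.79,0.79,0.79,0.79]}'
python3 look.py
```

```text
t: 8.25
position: [520.0, 397.8, 167.8]
tool_rot: [-2.246, -2.193, 0.004]
force: [-5.0, -1.9, -2.9]
finger_gap: 0.211
t 8.25 barcmd az 88.6 tcp az 91.0 55.3 F [-5.  -1.9 -2.9] j7 -0.53
wrist [242.6, 193.0] 1780 [513.7 434.8] 92.6 az 94.5
```

```bash
python3 - <<'E'
import numpy as np
f=lambda a:55*np.array([np.cos(np.radians(a)),np.sin(np.radians(a))])
for a0 in(88.5,158.5):
  print(a0,[((f(a0+k)-f(a0))/1000).round(4).tolist() for k in(10,20,30,40,50,60,70)])
E
```

```text
88.5 [[-0.0096, -0.0006], [-0.0189, -0.0028], [-0.0277, -0.0066], [-0.0357, -0.0119], [-0.0426, -0.0185], [-0.0483, -0.0262], [-0.0526, -0.0348]]
158.5 [[-0.0027, -0.0092], [-0.0038, -0.0187], [-0.0032, -0.0283], [-0.001, -0.0376], [0.0028, -0.0464], [0.0081, -0.0544], [0.0147, -0.0614]]
```

```bash
python3 -m inch '{"delta_pos":[[-0.0096,-0.0006,0],[-0.0189,-0.0028,0],[-0.0277,-0.0066,0],[-0.0357,-0.0119,0],[-0.0426,-0.0185,0],[-0.0483,-0.0262,0],[-0.0526,-0.0348,0],[-0.0526,-0.0348,0]],"rot":[[0,0,10],[0,0,20],[0,0,30],[0,0,40],[0,0,50],[0,0,60],[0,0,70],[0,0,70]],"jaw":[0.79,0.79,0.79,0.79,0.79,0.79,0.79,0.79]}'
python3 look.py
python3 -m inch '{"delta_pos":[[-0.0027,-0.0092,0],[-0.0038,-0.0187,0],[-0.0036,-0.025,0],[-0.0036,-0.025,0]],"rot":[[0,0,10],[0,0,20],[0,0,26.5],[0,0,26.5]],"jaw":[0.79,0.79,0.79,0.79]}'
python3 look.py
```

```text
t: 9.4
position: [471.0, 367.6, 170.5]
tool_rot: [0.584, 3.084, 0.016]
force: [-0.7, 5.1, 0.8]
finger_gap: 0.21
t 9.4 barcmd az 158.5 tcp az 153.4 55.9 F [-0.7  5.1  0.8] j7 0.39
scene [182.3, 104.9] 17 [436.3 391.1] 97.7 az 150.2
side [143.9, 118.6] 58 [439.8 388.6] 93.4 az 150.4
wrist [273.6, 190.7] 1710 [439.9 389.5] 93.7 az 149.9
t: 10.05
position: [466.3, 341.6, 170.0]
tool_rot: [-0.136, 3.136, 0.011]
force: [-1.5, 4.1, 2.3]
finger_gap: 0.211
t 10.05 barcmd az 185.0 tcp az -179.0 54.7 F [-1.5  4.1  2.3] j7 0.76
scene [183.1, 117.5] 42 [428.6 347.9] 92.6 az 176.7
side [145.9, 128.1] 66 [427.5 345.2] 93.5 az 178.4
wrist [273.5, 187.7] 1738 [427.2 347.6] 93.9 az 176.9
```

```bash
python3 -m inch '{"delta_pos":[[0.0011,-0.0071,0],[0.0011,-0.0071,0],[0.0011,-0.0071,0]],"rot":[[0,0,4],[0,0,4],[0,0,4]],"jaw":[0.79,0.79,0.79]}'
python3 look.py
python3 - <<'E'
import numpy as np
f=lambda a:55*np.array([np.cos(np.radians(a)),np.sin(np.radians(a))])
for a0 in(192.5,122.5,52.5):
  print(a0,[((f(a0-k)-f(a0))/1000).round(4).tolist() for k in(10,20,30,40,50,60,70)])
E
```

```text
t: 10.58
position: [467.3, 333.6, 169.5]
tool_rot: [-0.245, 3.13, 0.007]
force: [-2.2, 4.5, 2.4]
finger_gap: 0.209
t 10.575 barcmd az 188.9 tcp az -170.5 54.5 F [-2.2  4.5  2.4] j7 0.82
scene [184.1, 121.2] 41 [428.3 334.9] 93.0 az -175.3
side [148.0, 130.2] 68 [428.2 333.6] 93.2 az -174.5
wrist [269.9, 186.6] 1749 [427.4 335. ] 93.9 az -175.4
192.5 [[-0.0013, 0.0095], [-0.0008, 0.0191], [0.0012, 0.0284], [0.0049, 0.0373], [0.0101, 0.0454], [0.0165, 0.0525], [0.0241, 0.0583]]
122.5 [[0.0085, 0.0044], [0.0176, 0.0073], [0.0272, 0.0086], [0.0367, 0.0081], [0.0461, 0.0061], [0.0549, 0.0024], [0.063, -0.0028]]
52.5 [[0.0071, -0.0065], [0.0129, -0.0141], [0.0173, -0.0226], [0.0202, -0.0317], [0.0215, -0.0412], [0.021, -0.0508], [0.019, -0.0602]]
```

```bash
python3 -m inch '{"delta_pos":[[-0.0013,0.0095,0],[-0.0008,0.0191,0],[0.0012,0.0284,0],[0.0049,0.0373,0],[0.0101,0.0454,0],[0.0165,0.0525,0],[0.0241,0.0583,0],[0.0241,0.0583,0]],"rot":[[0,0,-10],[0,0,-20],[0,0,-30],[0,0,-40],[0,0,-50],[0,0,-60],[0,0,-68],[0,0,-68]],"jaw":[0.79,0.79,0.79,0.79,0.79,0.79,0.79,0.79]}'
python3 look.py
python3 -m inch '{"delta_pos":[[0.0085,0.0044,0],[0.0176,0.0073,0],[0.0272,0.0086,0],[0.0367,0.0081,0],[0.0461,0.0061,0],[0.0549,0.0024,0],[0.0593,0,0],[0.0593,0,0]],"rot":[[0,0,-10],[0,0,-20],[0,0,-30],[0,0,-40],[0,0,-50],[0,0,-60],[0,0,-65],[0,0,-65]],"jaw":[0.79,0.79,0.79,0.79,0.79,0.79,0.79,0.79]}'
python3 look.py
```

```text
t: 11.72
position: [491.0, 387.0, 168.2]
tool_rot: [1.548, 2.732, -0.006]
force: [-1.7, -3.6, 1.5]
finger_gap: 0.207
t 11.725 barcmd az 120.9 tcp az 124.0 53.6 F [-1.7 -3.6  1.5] j7 -0.11
side [148.7, 110.7] 51 [464.4 417.3] 93.8 az 127.1
wrist [242.3, 188.8] 1775 [465.1 417. ] 93.2 az 126.9
t: 12.88
position: [548.4, 389.8, 167.9]
tool_rot: [-2.772, -1.475, 0.004]
force: [-5.2, -0.2, 0.6]
finger_gap: 0.21
t 12.875 barcmd az 56.0 tcp az 59.9 54.7 F [-5.2 -0.2  0.6] j7 -0.94
side [181.7, 97.0] 28 [566. 432.] 100.2 az 63.3
wrist [241.4, 192.4] 1810 [562.1 424.8] 92.0 az 63.5
```

```bash
python3 -m inch '{"delta_pos":[[0.0076,-0.0058,0],[0.0141,-0.0129,0],[0.0141,-0.0129,0]],"rot":[[0,0,-10],[0,0,-20],[0,0,-20]],"jaw":[0.79,0.79,0.79]}'
python3 look.py
python3 - <<'E'
import numpy as np
f=lambda a:55*np.array([np.cos(np.radians(a)),np.sin(np.radians(a))])
a0=37.5
print([((f(a0-k)-f(a0))/1000).round(4).tolist() for k in(3,6,9,12,15,18,21,24)])
E
```

```text
t: 13.4
position: [564.0, 377.1, 168.1]
tool_rot: [-2.987, -0.973, 0.0]
force: [-3.4, 0.9, -1.2]
finger_gap: 0.207
t 13.4 barcmd az 36.1 tcp az 38.8 55.2 F [-3.4  0.9 -1.2] j7 -1.2
wrist [242.0, 193.6] 1742 [587.9 404.6] 91.3 az 42.9
[[0.0017, -0.0023], [0.0033, -0.0047], [0.0047, -0.0072], [0.006, -0.0098], [0.0072, -0.0124], [0.0082, -0.0151], [0.0091, -0.0179], [0.0098, -0.0206]]
```

```bash
python3 -m inch '{"delta_pos":[[0.0017,-0.0023,0],[0.0033,-0.0047,0],[0.0033,-0.0047,0]],"rot":[[0,0,-3],[0,0,-6],[0,0,-6]],"jaw":[0.79,0.79,0.79]}'
python3 look.py
python3 -m inch '{"delta_pos":[[0.0007,-0.0013,0],[0.0014,-0.0025,0],[0.0014,-0.0025,0]],"rot":[[0,0,-2],[0,0,-3],[0,0,-3]],"jaw":[0.79,0.79,0.79]}'
python3 look.py
python3 -m inch '{"delta_pos":[[0.0007,-0.0013,0],[0.0013,-0.0026,0],[0.0013,-0.0026,0]],"rot":[[0,0,-2],[0,0,-3],[0,0,-3]],"jaw":[0.79,0.79,0.79]}'
python3 look.py
```

```text
t: 13.92
position: [567.2, 373.5, 168.7]
tool_rot: [-3.031, -0.816, -0.001]
force: [-3.2, 3.8, -1.1]
finger_gap: 0.211
t 13.925 barcmd az 30.1 tcp az 33.8 55.7 F [-3.2  3.8 -1.1] j7 -1.27
wrist [240.6, 193.5] 1741 [593.3 398.9] 91.7 az 38.0
t: 14.45
position: [569.0, 370.7, 168.7]
tool_rot: [-3.052, -0.737, -0.002]
force: [-2.4, 4.0, -2.2]
finger_gap: 0.211
t 14.45 barcmd az 27.1 tcp az 30.5 55.7 F [-2.4  4.  -2.2] j7 -1.31
wrist [240.8, 193.5] 1735 [596.3 394.6] 91.6 az 34.7
t: 14.98
position: [569.3, 369.7, 168.7]
tool_rot: [-3.068, -0.658, -0.0]
force: [-4.5, 6.1, -1.7]
finger_gap: 0.212
t 14.975 barcmd az 24.2 tcp az 29.4 55.4 F [-4.5  6.1 -1.7] j7 -1.35
wrist [239.0, 193.6] 1733 [597.4 392.9] 91.5 az 33.4
```

```bash
python3 -m inch '{"delta_pos":[[0.0015,-0.0026,0],[0.002,-0.0035,0],[0.002,-0.0035,0],[0.002,-0.0035,0]],"rot":[[0,0,0],[0,0,0],[0,0,0],[0,0,0]],"jaw":[0.79,0.79,0.79,0.79]}'
python3 look.py
python3 -m inch '{"delta_pos":[[0.0015,-0.0026,0],[0.002,-0.0035,0],[0.002,-0.0035,0],[0.002,-0.0035,0]],"rot":[[0,0,0],[0,0,0],[0,0,0],[0,0,0]],"jaw":[0.79,0.79,0.79,0.79]}'
python3 look.py
```

```text
t: 15.62
position: [569.4, 369.6, 168.6]
tool_rot: [-3.062, -0.661, 0.003]
force: [-5.9, 10.1, -1.5]
finger_gap: 0.208
t 15.625 barcmd az 24.4 tcp az 29.2 55.4 F [-5.9 10.1 -1.5] j7 -1.34
wrist [238.5, 193.7] 1736 [597.4 392.9] 91.5 az 33.4
t: 16.27
position: [569.5, 369.5, 168.5]
tool_rot: [-3.057, -0.664, 0.006]
force: [-9.3, 14.3, -0.2]
finger_gap: 0.213
t 16.275 barcmd az 24.5 tcp az 29.1 55.4 F [-9.3 14.3 -0.2] j7 -1.34
wrist [238.1, 193.8] 1733 [597.4 392.9] 91.5 az 33.4
```

The spindle is on the stop: force rose from 7.6 to 17 N with no motion, and the red knob is at azimuth 33.4° against about 33° expected. I'll centre the slack and lift straight off.

```bash
python3 -m inch '{"delta_pos":[[-0.004,0.007,0],[-0.0077,0.0134,0],[-0.0077,0.0134,0],[-0.0077,0.0134,0]],"rot":[[0,0,0],[0,0,5],[0,0,8],[0,0,8]],"jaw":[0.79,0.79,0.79,0.79]}'
python3 look.py
python3 -m inch '{"delta_pos":[[0,0,0.02],[0,0,0.05],[0,0,0.09],[0,0,0.13],[-0.05,0,0.16],[-0.1,0,0.16],[-0.15,0,0.16],[-0.15,0,0.16]],"rot":[[0,0,0],[0,0,0],[0,0,0],[0,0,0],[0,0,10],[0,0,20],[0,0,30],[0,0,30]],"jaw":[0.79,0.79,0.79,0.79,0.79,0.79,0.79,0.79]}'
python3 look.py
python3 - <<'E'
from h import *
from workcell import viewer
d=viewer.capture("side")['image'];s=viewer.capture('scene')['image']
cv2.imwrite('pics/p5.png',np.hstack([cv2.resize(d[60:300,110:410],(400,320)),cv2.resize(s[60:300,150:450],(400,320))])[:,:,::-1])
E
```

```text
t: 16.92
position: [568.7, 371.7, 169.6]
tool_rot: [3.019, 0.864, 0.006]
force: [-0.1, -0.1, -0.2]
finger_gap: 0.207
t 16.925 barcmd az 31.9 tcp az 31.5 55.9 F [-0.1 -0.1 -0.2] j7 -1.25
side [201.7, 98.8] 19 [606.  391.6] 98.1 az 30.0
wrist [254.1, 191.9] 1721 [597.9 392.5] 91.7 az 33.1
t: 18.08
position: [412.7, 373.6, 328.9]
tool_rot: [-2.687, -1.622, 0.003]
force: [0.1, 0.3, 0.3]
finger_gap: 0.207
t 18.075 barcmd az 62.2 tcp az 164.0 112.6 F [0.1 0.3 0.3] j7 -1.02
scene [239.8, 88.8] 44 [602.  394.9] 96.5 az 32.9
side [200.0, 98.9] 45 [602.  393.8] 95.8 az 32.3
wrist [409.4, 77.9] 470 [592.9 395. ] 89.0 az 36.1
```

View pics/p5.png

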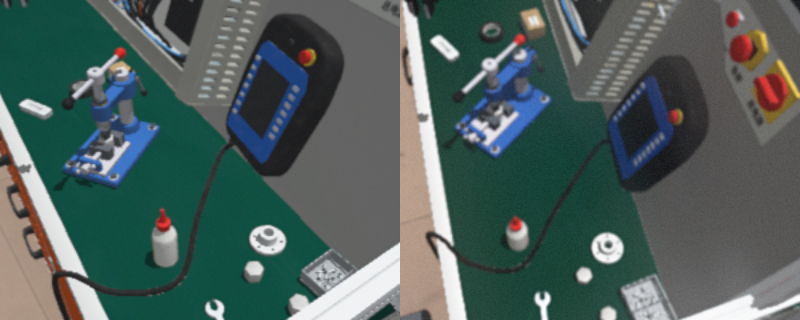

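The bar now lies over the column, with the red knob at the column end. The arm is clear and the bystanders look undisturbed.

```bash
python3 -c "
from workcell import env
print(env.hand_in())"
```

```text
the job is handed in; nothing more can be done
None
```

The nut is tapped and the job is handed in at about 18 s of the 58 s allowed. I held the crossbar loosely between the half-closed fingers and turned it in the order asked:

| Step | Red knob bearing (camera) | Turn |
|---|---|---|
| Start | about -86° | – |
| Half turn clockwise | 94.5° | about 180° |
| Quarter turn back | 184.6° | about 90° |
| Clockwise to the stop | about 33° | about 151° |

- **Stop:** At the end the push rose from about 8 to 17 N and the bar no longer moved. The column direction, measured beforehand, was 31–33°, so the bar lies over it as it should when home.
- **After release:** The scene and side cameras read 32.9° and 32.3°. The wrist camera read 36.1°, but its view was long and oblique, so I gave it less weight.
- **Missed first pass:** My first sweep went over the bar without touching it, because the fingertips sat higher than I had assumed. I redid it 19 mm lower, and the bar had not moved in between.
- **Bench:** The wrist force after each move never read above about 17 N. In the last picture the arm is clear and the bystanders look undisturbed; I checked that by eye and did not measure their positions.

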